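Pack a cup into its twist-lock travel canister

TASK

Pack the yellow cup away in its twist-lock canister: stand the cup, bottom up as it is, on the floor of the dark grey base, inside the low neck. Then lower the teal cap over it until its rim rests on the base, with the cap's bar pointing at the white marks as it goes down, and twist the cap clockwise (seen from above) against the stop, so that the bar points at the orange marks. Let go, and leave the red mug and the orange squeezer where they stand.

Things in the scene. Friction and masses are not known exactly. Their poses are not given: they have to be found in the camera images.
- case_base: Dark grey canister base, fixed to the worktop by its suction foot. Origin: centre of its underside, z up. Foot 140 mm across, 10 mm high, orange marks (locked) on its top on the +x and -x axis. Two opposite lugs on the neck reach 45 mm from the axis at 18 to 23 mm height: the cap's tabs pass between them, then turn under them. With 3 mm of play the cap turns freely.
- base_floor (a point): Centre of the floor inside the base's neck, 10 mm above the worktop. The neck is 78 mm across outside, tapering to 72 mm at its rim, 33 mm above the worktop; inside 71 mm, 65 mm at the rim. The foot's top round the neck, on which the cap's rim comes to rest, is also at 10 mm.
- open_mark (a point): One of two opposite white marks (open) on the foot's top, 59 mm from the axis, 68 degrees anticlockwise (seen from above) of the orange marks. The cap goes down with its bar pointing at the white marks, within about 20 degrees either way; a half turn makes no difference.
- lock_mark (a point): One of two opposite orange marks (locked) on the foot's top, 59 mm from the axis, on the base's x axis. Turned clockwise 68 degrees from the white marks, the cap meets a fixed stop with its bar pointing at these marks.
- cap_bar (a point): Centre of the grip bar on the cap, 15 mm above the cap's flat top, 99 mm above its rim; 109 mm above the worktop once seated. Bar 70 mm long, 14 mm thick, 29 mm high, orange stripe on top; x along the bar, y across it (grasp it across the 14 mm), z up.
- cap_rim (a point): Centre of the cap's lower rim. The cap is a teal hollow shell, about 0.16 kg, 104 mm across, 84 mm tall without the bar, open below, standing on its rim. Two inward tabs, 6 mm high, at the rim below the ends of the bar reach in to 42 mm from the axis.
- cup_center (a point): Yellow plastic cup standing bottom up: the point on its axis half-way up, 39 mm above its lower edge. 78 mm tall, 56 mm across at its lower (open) edge, slightly narrower towards the top, about 30 g; z up. Grasp it by the sides in its upper half, so that the fingers stay above the base's neck.
- red_mug: Bystander: dark red mug with a cream band and a handle, 84 mm wide, 119 mm with the handle, 95 mm tall. Origin at its underside.
- squeezer: Bystander: orange plastic citrus squeezer, 66 mm across, 45 mm tall. Origin: centre of its underside.

How it is judged (in metres and radians):
On the way, in this order (a step that is already met when the one before it is completed fails the run):
1. the cup stands bottom up on the base's floor inside the neck, let go, before the cap comes over it (horizontal distance between cup_center and case_base below 0.013 m and z of cup_center in the frame of case_base below 0.0525 m and angle between cup_center's own z axis and vertical below 0.06 rad and contact force between the fingers and yellow_cup below 0.05 N and horizontal distance between cap_bar and case_base above 0.06 m), for 0.2 s.
2. the cap is down over the cup with its rim on the base, not yet twisted to the orange marks (horizontal distance between cap_bar and case_base below 0.006 m and z of cap_bar in the frame of case_base below 0.113 m and angle between cap_bar's own z axis and vertical below 0.06 rad and angle between the x axis of cap_bar and the x axis of case_base, either way round above 0.4 rad), for 0.05 s.
At the end, for the whole second after the job is handed in: The yellow cup stands bottom up (within 3 degrees) on the base's floor inside the neck; the cap sits over it with its rim on the base (within 4 mm in height, centred within 6 mm, level within 3 degrees) and its bar along the orange marks within 10 degrees (0.17 rad); the cap is at rest (horizontal distance between cap_bar and case_base below 0.006 m and z of cap_bar in the frame of case_base below 0.113 m and angle between each of cap_bar, cup_center's own z axis and vertical below 0.06 rad and angle between the x axis of cap_bar and the x axis of case_base, either way round below 0.17 rad and horizontal distance between cup_center and case_base below 0.013 m and z of cup_center in the frame of case_base below 0.0525 m and linear speed of case_cap below 0.01 m/s); the robot touches nothing.
It fails at once if the mug or the squeezer is pushed more than 30 mm or tipped over (distance of any of red_mug, squeezer from where it was at the start of the episode above 0.03 m or angle between any of red_mug, squeezer's own z axis and vertical above 0.5 rad).
It also fails if it takes over 64 s, if anything falls off the work surface, if the arm or the gripper's body presses on something with over 40 N, if the wrist force passes 120 N, or if a joint passes its speed limit or range.

ROBOT

A 6-joint arm with a two-finger parallel gripper is mounted at the origin on a cart in front of the work surface, level with it; the furniture and walls round the work are solid. World frame = base frame: x ahead of the robot, y to its left, z up, the work surface at z = 0. Lengths are in mm, angles in rad, forces in N, time in s.
With the tool pointing down it reaches from about 350 to 975 mm from the base axis. Payload 7.1 kg.
Tool frame: the origin (TCP) lies at the centre of the arm's flange, where the gripper is bolted on; the fingertips stand 182 mm ahead of it and the grasp point (between the pads) lies 163 mm ahead of it; x points along the fingers, y is the direction in which the jaws open and shut, and the axes are right-handed (so a half turn about x gives the same grasp; the last joint's range is limited). The gripper opens to 88 mm and grips with 3 to 60 N. Pads are 20 mm wide; open, the fingers measure 115 mm over their backs; the gripper's body (75 mm by 178 mm) begins 61 mm behind the grasp point.
Start: joints at [-1.251, 0.423, 1.63, -0, 1.089, -0.019], TCP at [207.74, -589.449, 404.675] pointing down, gripper open.
Joint ranges: [-3, 3], [-0.9, 2.11], [0.09, 2.58], [-1.31, 4.45], [0.11, 2.69], [-2.54, 2.54]. Speed limits (rad/s): [2.39, 2.39, 3.01, 3.14, 3.14, 3.14].

INTERFACE

Orientations are given as a rotation vector (axis times angle).
In Python, from workcell import readout, viewer, workorder, models gives the robot as it stands. The module is installed in compiled form; this text tells all that it offers.
- The arm moves only by the tool apply_moves, never from a script. Its argument "commands" is a list that holds one entry, the list of rows, each a list of 4 numbers: the shift along the world's x, y, z in m, then the turn about the world's z in rad. A call has 1 to 8 rows; each row is the pose to reach, as a shift and turn from the pose commanded when the call began; what a row does not reach only later rows make up. A row lasts 1/8 s, in which the tool goes at most 62.5 mm and 10.7 degrees, less where a joint would pass 70% of its speed; a pose out of reach is approached as far as the arm can. A call with a gripper value outside its range is refused whole. "gripper" is the finger opening in m, from 0 to 0.0878, set as the call begins (left out, the last holds). The fingers move at their own pace and stop on an object; the grip force is fixed at half the most. Time passes only in rows, so rows that repeat a pose let the fingers close. It gives the time, the measured TCP pose, the force and the opening at its end, in the units of the state.
- readout.get_obs(): the state, without advancing time (a new reading comes with each control period).
- viewer.get_image(name): name is "side" or "top"; returns a dict with "color" (420x560x3 uint8, red, green, blue), "vertical_fov" (degrees; the focal length in pixels is half the picture's height over the tangent of half this angle, whatever the lens; pixels are square), "cx", "cy" (the principal point, pixels), "rvec" (rotation vector, rad) and "tvec" (3), from world to camera coordinates, as OpenCV has them. Camera axes: x right, y down, z forward; pixel columns grow to the right and rows downward; lengths in mm; the calibration is good to about 2 mm. A picture is of the moment at which its call begins. There is no depth.
- workorder.close_job(): hands the job in, once; it reports no verdict.
Trained networks look in the newest picture that a camera, given by its name, has taken for a name from the list of things; names that differ only in an ending like _2 or _b are one class to them, and where a whole thing is asked for, a point or a joint stands for the part that bears it (a point fixed in the world has none). Each returns a list of dicts, best first, with "conf" (0 to 1); they miss things now and then, are a little off and sometimes report something else, mostly with a low value. They report only what shows in the picture. A call takes as long as a camera call.
- models.search_frame(camera, label): "position" ([x, y, z] in mm, in world coordinates, good to about 4 mm: the middle of the surface that is visible of it).
- models.place_of(camera, label): "position" ([x, y, z] in mm, in world coordinates, good to about 4 mm: a listed point, or the origin of a listed thing).
The state is a dict: "t": time; "qpos": joint angles; "qvel": joint speeds; "joint_torque": joint torques, N m; "ee_pos": TCP position; "orientation": TCP orientation; "ft_force": force on the tool from outside, world axes, zero at the start; "moment": the same for the moment, N m; "width": finger opening in mm.
Only numpy, scipy, OpenCV 4.12 (cv2) and the standard library are available. Lean on these libraries where they do the work, as an engineer would, in place of code of your own. Each camera call takes 0.05 s, during which the arm holds its last target.

## Working session

There is one attempt and no reset: what is moved stays moved. The work goes in short steps, Python scripts to look and compute and a tool call to move; the robot and the scene stay as the last step left them, time stands still between calls to the robot, and variables do not carry over. Pictures are saved under pics/ and viewed, and the job is handed in when it is done.

Besides the shell and the picture viewer there is one more tool, called after "Emit:" by a JSON object that holds its "name" and its "arguments". apply_moves: Moves the arm, as the interface text tells. Its arguments: {"type":"object","properties":{"commands":{"type":"array","items":{"type":"array","items":{"type":"array","items":{"type":"number"}}}},"gripper":{"type":"number"}},"required":["commands"]}

```bash
mkdir -p pics; cat > h.py <<'E'
import numpy as np, cv2
from workcell import readout, viewer, workorder, models
def snap(cam,name):
    im=viewer.get_image(cam); cv2.imwrite('pics/'+name,cv2.cvtColor(im['color'],cv2.COLOR_RGB2BGR)); return im
def K(im):
    h,w=im['color'].shape[:2]; f=h/2/np.tan(np.radians(im['vertical_fov'])/2)
    return np.array([[f,0,im['cx']],[0,f,im['cy']],[0,0,1.]])
def proj(im,P):
    return cv2.projectPoints(np.array(P,float).reshape(-1,3),np.array(im['rvec'],float),np.array(im['tvec'],float),K(im),None)[0].reshape(-1,2)
def ray(im,uv,z):
    R=cv2.Rodrigues(np.array(im['rvec'],float))[0]; t=np.array(im['tvec'],float).ravel()
    c=-R.T@t; d=R.T@np.linalg.inv(K(im))@np.array([uv[0],uv[1],1.])
    return c+d*(z-c[2])/d[2]
E
python3 - <<'E'
from h import *
for c in ['top','side']:
    im=snap(c,c+'0.png'); print(c,im['vertical_fov'],im['cx'],im['cy'],im['rvec'],im['tvec'])
    for l in ['case_base','base_floor','open_mark','lock_mark','cap_bar','cap_rim','cup_center','red_mug','squeezer']:
        print(l,[(np.round(d['position'],0).tolist(),round(d['conf'],2)) for d in models.place_of(c,l)][:3])
print(readout.get_obs())
E
```

```text
top 48.97961318690899 283.89403914940505 214.6157519550365 [ 2.15592586 -2.09887467  0.14406826] [  28.47533239  578.30099855 1001.32648756]
case_base [([564.0, 31.0, 2.0], 0.63)]
base_floor [([564.0, 32.0, 9.0], 0.67)]
open_mark [([703.0, 232.0, 4.0], 0.47)]
lock_mark [([607.0, -10.0, 14.0], 0.58)]
cap_bar [([429.0, 233.0, 98.0], 0.76), ([427.0, -174.0, 42.0], 0.17)]
cap_rim [([566.0, 32.0, 8.0], 0.49), ([609.0, -10.0, 14.0], 0.38), ([740.0, 14.0, 2.0], 0.28)]
cup_center [([428.0, -175.0, 40.0], 0.64)]
red_mug [([702.0, 232.0, -2.0], 0.93)]
squeezer [([735.0, 14.0, 2.0], 0.64)]
side 55.59985486789005 276.45595219731985 218.16256058376666 [ 0.41889169 -2.57947038  1.41726914] [564.47915014 159.57014915 773.69381437]
case_base [([566.0, 30.0, 6.0], 0.58)]
base_floor [([565.0, 31.0, 13.0], 0.77)]
open_mark [([619.0, 58.0, 8.0], 0.96)]
lock_mark [([606.0, -8.0, 4.0], 0.69)]
cap_bar [([430.0, 235.0, 101.0], 0.93)]
cap_rim []
cup_center [([425.0, -172.0, 39.0], 0.84)]
red_mug [([704.0, 231.0, 1.0], 0.73), ([426.0, -167.0, 40.0], 0.45)]
squeezer [([732.0, 10.0, -3.0], 0.91), ([619.0, 58.0, 7.0], 0.71)]
{'t': 1.0, 'qpos': array([-1.25102100e+00,  4.23083449e-01,  1.62992806e+00, -1.93634599e-05,
        1.08859819e+00, -1.90139030e-02]), 'qvel': array([-0.0007425 , -0.0002163 ,  0.00036306, -0.00120066,  0.00028038,
       -0.00099945]), 'joint_torque': array([ 3.46375409e-04, -5.44577801e+01, -2.74054742e+01,  6.45514042e-02,
        1.67057058e-02, -1.90136342e-05]), 'ee_pos': array([ 207.72105515, -589.44206136,  404.67435725]), 'orientation': array([ 2.03758727,  0.34852364, -2.03762761]), 'ft_force': array([ 0.81291403, -0.60506517,  0.33402705]), 'moment': array([-0.0114678 ,  0.00580454,  0.00640748]), 'width': 87.80436941691269}
```

View pics/top0.png

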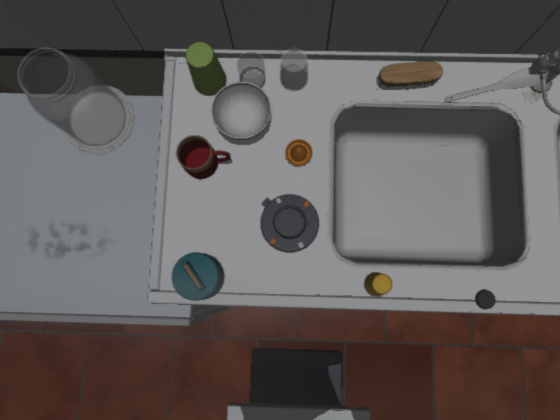

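View pics/side0.png

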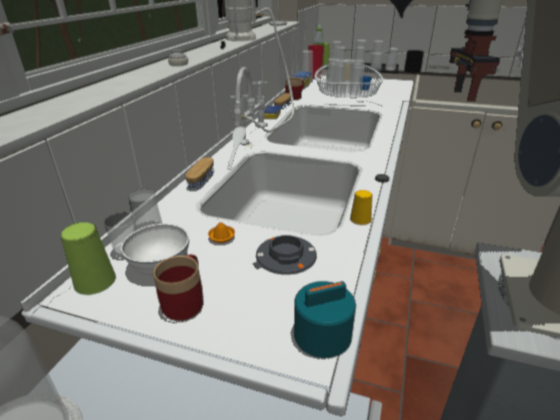

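```bash
python3 - <<'E'
from h import *
for cam in ['top','side']:
    im=viewer.get_image(cam); c=im['color']; hsv=cv2.cvtColor(c,cv2.COLOR_RGB2HSV)
    def blobs(mask,name,z,amin=3,roi=None):
        m=mask.astype(np.uint8)
        if roi: 
            r=np.zeros_like(m); r[roi[1]:roi[3],roi[0]:roi[2]]=1; m&=r
        n,l,s,ce=cv2.connectedComponentsWithStats(m)
        for i in range(1,n):
            if s[i,4]>=amin:
                ys,xs=np.nonzero(l==i); pc=np.cov(xs,ys) if s[i,4]>3 else None
                out=ray(im,ce[i],z); ax=''
                if name=='stripe':
                    w,v=np.linalg.eigh(pc); d=v[:,1]*8; a=ray(im,ce[i]-d,z);b=ray(im,ce[i]+d,z); ax=np.degrees(np.arctan2((b-a)[1],(b-a)[0]))
                print(cam,name,s[i,4],ce[i].round(1),out.round(1),ax)
    H,S,V=[hsv[...,i].astype(int) for i in range(3)]
    rb=(258,190,322,256) if cam=='top' else (250,228,325,275)
    rc=(165,245,225,305) if cam=='top' else (290,275,360,310)
    ru=(365,265,400,302) if cam=='top' else (340,180,385,230)
    blobs((S>110)&((H<16))&(V>80),'orange',10,roi=rb)
    blobs((S<40)&(V>130),'white',10,roi=rb)
    blobs((S>70)&((H<25)|(H>170)),'stripe',124-10+0 if 0 else 113,roi=rc)
    blobs((S>120)&(H>15)&(H<35)&(V>60),'cup',39,roi=ru)
    b=dict(top=(255,190,325,256),side=(240,225,330,280))[cam]
    for nm,r in [('base',b),('cap',dict(top=(165,245,225,305),side=(285,275,365,360))[cam]),('cup',ru)]:
        cr=c[r[1]:r[3],r[0]:r[2]]; k=600/max(cr.shape[:2]); k=int(k)
        cv2.imwrite(f'pics/{cam}_{nm}1.png',cv2.cvtColor(cv2.resize(cr,None,fx=k,fy=k,interpolation=cv2.INTER_CUBIC),cv2.COLOR_RGB2BGR))
E
python3 -c "
import cv2,numpy as np
for c in ['top','side']:
    a=[cv2.resize(cv2.imread(f'pics/{c}_{n}1.png'),(400,300) if c=='side' else (400,400)) for n in ['base','cap']]
    cv2.imwrite(f'pics/{c}_z.png',np.hstack(a))
"
```

```text
top orange 24 [306.  203.5] [611.   -6.5  10. ] 
top orange 23 [272.5 240.9] [520.5  69.7  10. ] 
top white 1360 [290.8 222.5] [564.9  28.2  10. ] 
top white 5 [278.  200.2] [617.3  59.9  10. ] 
top white 11 [300.6 244.6] [513.4   4.   10. ] 
top stripe 50 [191.6 275.4] [433.2 231.7 113. ] -142.99880793053856
top cup 326 [380.7 284. ] [ 427.7 -175.7   39. ] 
side orange 5 [271.8 238.4] [610.5  -7.4  10. ] 
side orange 27 [300.4 265.5] [518.4  69.   10. ] 
side white 1657 [289.4 246.6] [561.2  11.   10. ] 
side white 15 [260. 254.] [615.6  57.9  10. ] 
side stripe 86 [325.1 286.5] [432.3 231.2 113. ] 36.26830490615845
side cup 582 [361.6 207.2] [ 425.8 -167.    39. ]
```

View pics/top_z.png

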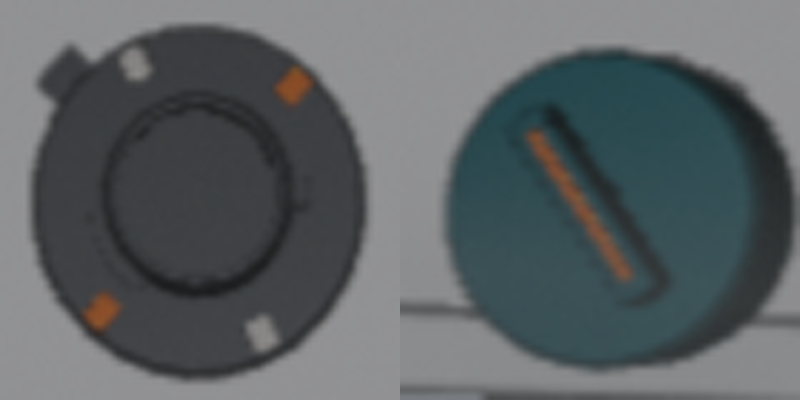

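View pics/side_z.png

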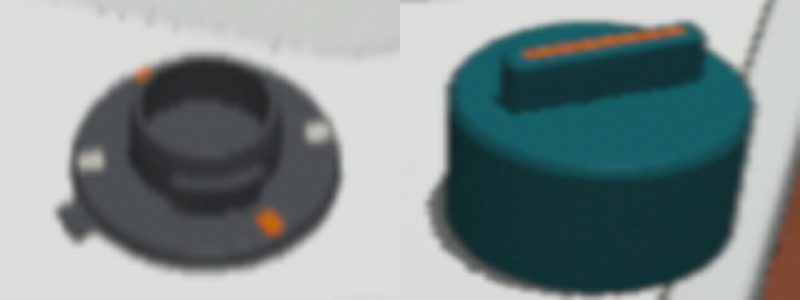

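```bash
cat >> h.py <<'E'
from scipy.optimize import least_squares
def toolyaw():
    o=readout.get_obs(); R=cv2.Rodrigues(o['orientation'])[0]; return np.degrees(np.arctan2(R[1,1],R[0,1])),R,o
def hullbox(im,x,y,z0,z1,r0,r1):
    a=np.linspace(0,2*np.pi,60)
    P=[[x+r*np.cos(t),y+r*np.sin(t),z] for z,r in((z0,r0),(z1,r1)) for t in a]
    h=cv2.convexHull(proj(im,P).astype(np.float32)); m=cv2.moments(h); u=h.reshape(-1,2)
    return np.array([m['m10']/m['m00'],m['m01']/m['m00'],u[:,0].min(),u[:,0].max(),u[:,1].min(),u[:,1].max()]),m['m00']
def maskbox(m):
    n,l,s,c=cv2.connectedComponentsWithStats(m.astype(np.uint8)); i=1+np.argmax(s[1:,4])
    return np.array([c[i][0],c[i][1],s[i,0]-.5,s[i,0]+s[i,2]-.5,s[i,1]-.5,s[i,1]+s[i,3]-.5]),s[i,4]
E
python3 - <<'E'
from h import *
y,R,o=toolyaw(); print(y); print(R.round(3))
M={};I={}
for cam in ['top','side']:
    im=viewer.get_image(cam);I[cam]=im; hsv=cv2.cvtColor(im['color'],cv2.COLOR_RGB2HSV).astype(int); H,S,V=hsv[...,0],hsv[...,1],hsv[...,2]
    m=(S>100)&(H>14)&(H<36)&(V>30); r=(360,260,405,305) if cam=='top' else (335,175,390,235)
    k=np.zeros_like(m);k[r[1]:r[3],r[0]:r[2]]=1; M[cam]=maskbox(m&k)
for cams in (['top'],['side'],['top','side']):
    f=lambda p:np.concatenate([hullbox(I[c],p[0],p[1],0,78,28,p[2])[0]-M[c][0] for c in cams])
    s=least_squares(f,[427,-174,25]); print(cams,s.x.round(1),s.fun.round(1))
E
```

```text
-70.58525718781145
[[ 0.     0.332 -0.943]
 [-0.    -0.943 -0.332]
 [-1.     0.     0.   ]]
['top'] [ 428.1 -169.8   25. ] [-0.   0.  -1.7  1.6 -0.8  0.7]
['side'] [ 426.9 -168.    25. ] [-0.4  0.2 -1.8  1.7 -0.9  1.4]
['top', 'side'] [ 427.7 -168.5   25.4] [-0.4  0.2 -2.2  1.2 -0.8  0.9 -0.6 -0.1 -2.   1.6 -1.1  1.2]
```

Emit:
{"name": "apply_moves", "arguments": {"commands": [[[0.028, 0.052, 0, 0], [0.055, 0.105, 0, 0], [0.083, 0.157, 0, 0], [0.11, 0.21, 0, 0], [0.138, 0.262, -0.02, 0], [0.165, 0.315, -0.04, 0], [0.192, 0.367, -0.06, 0], [0.22, 0.4195, -0.08, 0]]], "gripper": 0.0878}}

```text
t: 2.2
ee_pos: [428.4, -168.5, 324.6]
orientation: [2.039, 0.347, -2.036]
ft_force: [0.7, -1.3, 0.5]
width: 88.0
```

Emit:
{"name": "apply_moves", "arguments": {"commands": [[[0, 0, -0.02, 0], [0, 0, -0.035, 0], [0, 0, -0.035, 0], [0, 0, -0.035, 0]]]}}

```text
t: 2.7
ee_pos: [427.6, -171.0, 290.2]
orientation: [2.039, 0.347, -2.038]
ft_force: [0.8, -0.8, 0.6]
width: 88.3
```

```bash
python3 - <<'E'
from h import *
print(readout.get_obs()['ee_pos'])
a=snap('side','s1.png')['color'];b=snap('top','t1.png')['color']
A=cv2.resize(a[120:270,280:480],(560,420));B=cv2.resize(b[230:380,300:460],(240,225))
cv2.imwrite('pics/m1.png',cv2.cvtColor(A,cv2.COLOR_RGB2BGR));cv2.imwrite('pics/m1b.png',cv2.cvtColor(cv2.resize(b[220:370,290:490],(560,420)),cv2.COLOR_RGB2BGR))
E
```

```text
[ 427.60286315 -170.99474588  290.20632075]
```

View pics/m1.png

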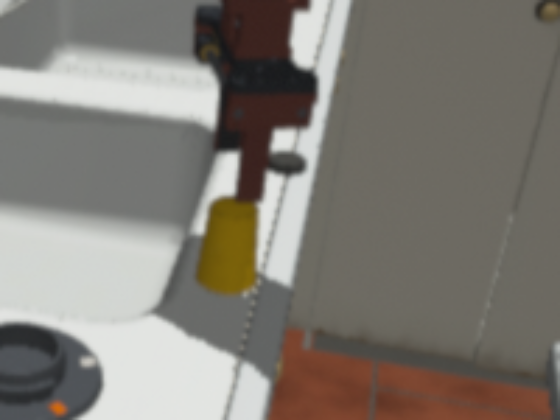

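View pics/m1b.png

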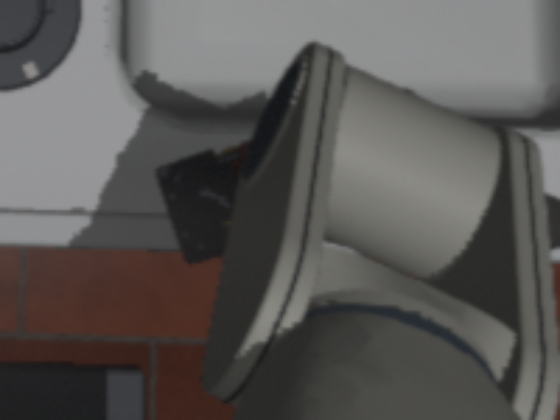

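Emit:
{"name": "apply_moves", "arguments": {"commands": [[[0, 0, -0.03, 0], [0, 0, -0.055, 0], [0, 0, -0.067, 0], [0, 0, -0.067, 0], [0, 0, -0.067, 0]]]}}

```text
t: 3.42
ee_pos: [428.0, -170.4, 223.5]
orientation: [2.039, 0.348, -2.036]
ft_force: [0.4, -0.3, 0.7]
width: 87.8
```

Emit:
{"name": "apply_moves", "arguments": {"commands": [[[0, 0, 0, 0], [0, 0, 0, 0], [0, 0, 0, 0], [0, 0, 0, 0], [0, 0, 0, 0], [0, 0, 0, 0]]], "gripper": 0.04}}

```text
t: 4.18
ee_pos: [427.7, -170.2, 222.8]
orientation: [2.038, 0.348, -2.037]
ft_force: [-0.5, 0.2, 2.2]
width: 47.5
```

Emit:
{"name": "apply_moves", "arguments": {"commands": [[[0, 0, 0.01, 0], [0, 0, 0.04, 0], [0, 0, 0.08, 0], [0, 0, 0.1, 0], [0, 0, 0.1, 0]]]}}

```text
t: 4.8
ee_pos: [428.0, -170.3, 324.5]
orientation: [2.04, 0.346, -2.033]
ft_force: [0.0, 0.6, 0.2]
width: 47.3
```

```bash
python3 - <<'E'
from h import *
o=readout.get_obs();print(o['ee_pos'],o['width'])
im=snap('side','s2.png');a=im['color']
cv2.imwrite('pics/m2.png',cv2.cvtColor(cv2.resize(a[80:230,280:480],(560,420),interpolation=cv2.INTER_CUBIC),cv2.COLOR_RGB2BGR))
print(models.place_of('side','cup_center'))
x,y,z=o['ee_pos'];b=z-163-60
print((proj(im,[[x,y,b],[x,y,b+78]])-[280,80])*2.8)
E
```

```text
[ 427.97935728 -170.31937829  324.48206225] 47.29160451746688
[{'position': [426.3, -167.4, 140.3], 'conf': 0.82}]
[[233.98457176 292.39285347]
 [243.73210435 209.3874254 ]]
```

View pics/m2.png

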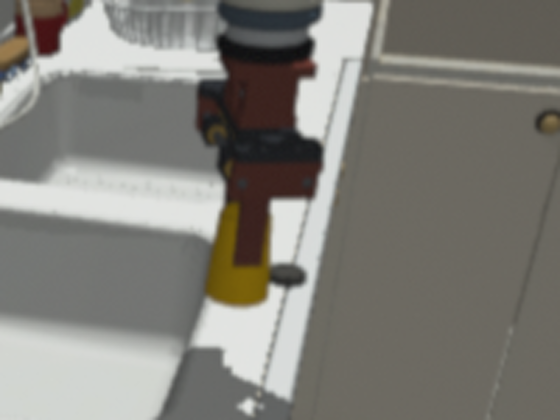

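Emit:
{"name": "apply_moves", "arguments": {"commands": [[[0.02, 0.03, 0, 0], [0.048, 0.07, 0, 0], [0.076, 0.112, 0, 0], [0.104, 0.153, 0, 0], [0.127, 0.187, 0, 0], [0.1375, 0.2015, 0, 0], [0.1375, 0.2015, 0, 0], [0.1375, 0.2015, 0, 0]]]}}

```text
t: 5.9
ee_pos: [564.3, 30.4, 322.1]
orientation: [2.036, 0.348, -2.04]
ft_force: [0.3, 0.3, -0.0]
width: 47.5
```

Emit:
{"name": "apply_moves", "arguments": {"commands": [[[0, 0, -0.02, 0], [0, 0, -0.05, 0], [0, 0, -0.06, 0], [0, 0, -0.06, 0]]]}}

```text
t: 6.4
ee_pos: [564.7, 30.6, 262.4]
orientation: [2.037, 0.348, -2.04]
ft_force: [0.7, -0.9, 0.1]
width: 48.0
```

```bash
python3 - <<'E'
from h import *
o=readout.get_obs();print(o['ee_pos'],o['width'],o['ft_force'])
for c,r in (('side',(220,150,340,270)),('top',(240,170,340,270))):
    im=snap(c,c+'3.png');a=im['color']
    cv2.imwrite(f'pics/m3{c}.png',cv2.cvtColor(cv2.resize(a[r[1]:r[3],r[0]:r[2]],(500,500),interpolation=cv2.INTER_CUBIC),cv2.COLOR_RGB2BGR))
    print([(np.round(d['position']),round(d['conf'],2)) for d in models.place_of(c,'cup_center')])
E
```

```text
[564.69764441  30.58057602 262.43152838] 47.95893436316864 [ 0.65324648 -0.92743033  0.11982677]
[(array([563.,  32.,  80.]), 0.74)]
[]
```

View pics/m3side.png

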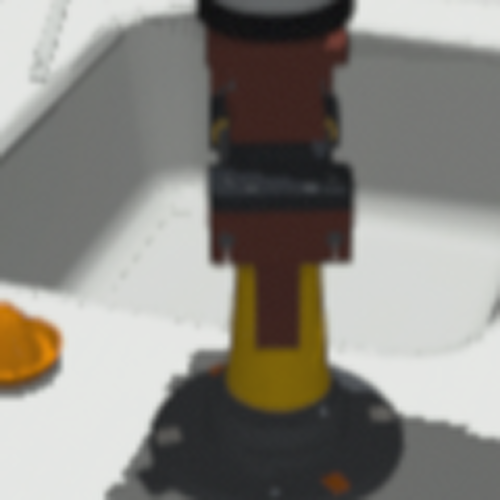

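View pics/m3top.png

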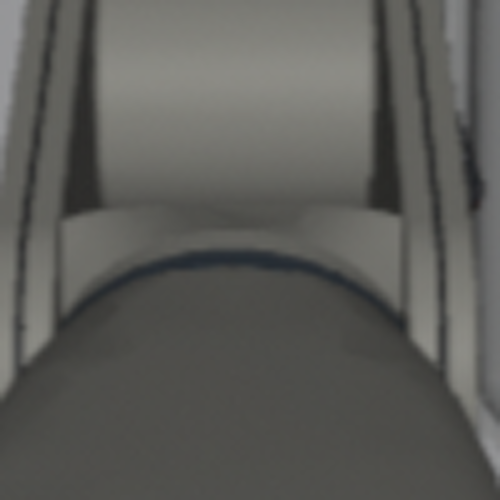

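Emit:
{"name": "apply_moves", "arguments": {"commands": [[[0, 0, -0.01, 0], [0, 0, -0.02, 0], [0, 0, -0.025, 0], [0, 0, -0.027, 0], [0, 0, -0.028, 0], [0, 0, -0.028, 0]]]}}

```text
t: 7.35
ee_pos: [565.2, 31.3, 234.8]
orientation: [2.038, 0.349, -2.037]
ft_force: [-0.5, -0.4, 0.1]
width: 47.6
```

Emit:
{"name": "apply_moves", "arguments": {"commands": [[[0, 0, -0.001, 0], [0, 0, -0.002, 0], [0, 0, -0.003, 0], [0, 0, -0.003, 0]]]}}

```text
t: 7.85
ee_pos: [565.3, 31.4, 232.8]
orientation: [2.038, 0.348, -2.037]
ft_force: [-2.7, 0.4, 10.3]
width: 47.7
```

Emit:
{"name": "apply_moves", "arguments": {"commands": [[[0, 0, 0.0015, 0], [0, 0, 0.0015, 0]]]}}

```text
t: 8.1
ee_pos: [565.1, 31.3, 233.3]
orientation: [2.038, 0.348, -2.037]
ft_force: [0.0, 0.7, 0.0]
width: 47.5
```

Emit:
{"name": "apply_moves", "arguments": {"commands": [[[0, 0, 0, 0], [0, 0, 0, 0], [0, 0, 0, 0], [0, 0, 0, 0], [0, 0, 0, 0]]], "gripper": 0.0878}}

```text
t: 8.72
ee_pos: [565.1, 31.3, 233.2]
orientation: [2.038, 0.349, -2.038]
ft_force: [0.3, 0.7, 0.0]
width: 87.3
```

Emit:
{"name": "apply_moves", "arguments": {"commands": [[[0, 0, 0.02, 0], [0, 0, 0.06, 0], [0, 0, 0.11, 0], [0, 0, 0.16, 0], [-0.02, 0.03, 0.18, 0.1], [-0.04, 0.06, 0.18, 0.25], [-0.06, 0.09, 0.18, 0.43], [-0.08, 0.12, 0.18, 0.61]]]}}

```text
t: 9.72
ee_pos: [484.3, 152.1, 413.5]
orientation: [1.647, 0.852, -1.647]
ft_force: [0.2, -0.2, 0.1]
width: 87.3
```

Emit:
{"name": "apply_moves", "arguments": {"commands": [[[-0.007, 0.01, 0, 0.18], [-0.014, 0.02, 0, 0.36], [-0.021, 0.03, 0, 0.54], [-0.028, 0.04, 0, 0.72], [-0.035, 0.05, 0, 0.9], [-0.042, 0.06, 0, 1.08], [-0.049, 0.07, 0, 1.26], [-0.0525, 0.08, 0, 1.44]]]}}

```text
t: 10.72
ee_pos: [432.2, 231.6, 413.3]
orientation: [0.584, 1.491, -0.584]
ft_force: [0.7, -0.1, 0.9]
width: 87.8
```

Emit:
{"name": "apply_moves", "arguments": {"commands": [[[0, 0, 0, 0.18], [0, 0, 0, 0.36], [0, 0, 0, 0.54], [0, 0, 0, 0.72], [0, 0, -0.02, 0.9], [0, 0, -0.04, 1.08], [0, 0, -0.06, 1.26], [0, 0, -0.083, 1.392]]]}}

```text
t: 11.72
ee_pos: [432.6, 231.3, 329.9]
orientation: [-0.504, 1.511, 0.504]
ft_force: [0.6, 0.4, 0.3]
width: 88.0
```

```bash
python3 - <<'E'
from h import *
y,R,o=toolyaw();print(y,o['ee_pos'],o['qpos'],o['width'])
for c,r in (('side',(240,190,400,350)),('top',(240,170,340,270))):
    im=snap(c,c+'4.png');a=im['color']
    cv2.imwrite(f'pics/m4{c}.png',cv2.cvtColor(cv2.resize(a[r[1]:r[3],r[0]:r[2]],(500,500),interpolation=cv2.INTER_CUBIC),cv2.COLOR_RGB2BGR))
    for l in('cup_center','cap_bar'):print(c,l,[(np.round(d['position']),round(d['conf'],2)) for d in models.place_of(c,l)])
E
```

```text
126.90367474174015 [432.6287139  231.334434   329.86359817] [ 4.66781886e-01  3.38338293e-01  1.97861405e+00 -2.96947047e-05
  8.23926634e-01 -1.74808496e+00] 88.02484799409153
side cup_center [(array([562.,  32.,  48.]), 0.77)]
side cap_bar [(array([432., 232.,  99.]), 0.89)]
top cup_center [(array([564.,  28.,  52.]), 0.72)]
top cap_bar [(array([431., 231.,  99.]), 0.63)]
```

View pics/m4side.png

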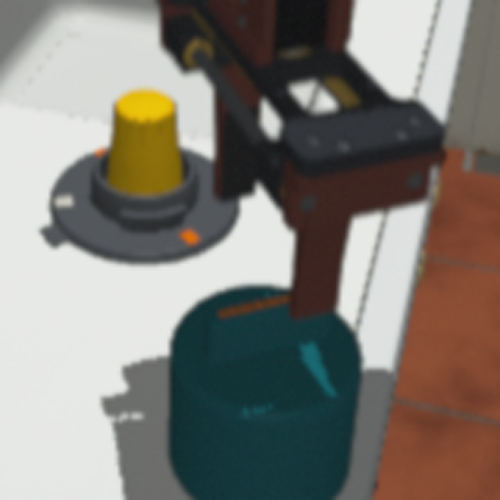

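View pics/m4top.png

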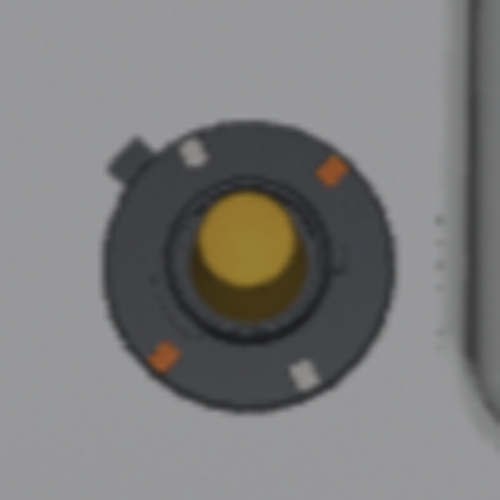

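Emit:
{"name": "apply_moves", "arguments": {"commands": [[[0, 0, -0.03, 0], [0, 0, -0.05, 0], [0, 0, -0.06, 0], [0, 0, -0.06, 0], [0, 0, -0.06, 0]]]}}

```text
t: 12.65
ee_pos: [433.0, 231.5, 271.1]
orientation: [-0.5, 1.511, 0.5]
ft_force: [0.3, 0.2, 0.2]
width: 87.6
```

Emit:
{"name": "apply_moves", "arguments": {"commands": [[[0, 0, 0, 0], [0, 0, 0, 0], [0, 0, 0, 0], [0, 0, 0, 0], [0, 0, 0, 0], [0, 0, 0, 0], [0, 0, 0, 0], [0, 0, 0, 0]]], "gripper": 0.0}}

```text
t: 13.65
ee_pos: [432.6, 231.3, 270.2]
orientation: [-0.5, 1.512, 0.5]
ft_force: [0.2, 1.3, -1.0]
width: 14.0
```

Emit:
{"name": "apply_moves", "arguments": {"commands": [[[0, 0, 0.01, 0], [0, 0, 0.035, 0], [0, 0, 0.065, 0], [0, 0, 0.095, 0], [0, 0, 0.11, 0], [0, 0, 0.11, 0], [0, 0, 0.11, 0]]]}}

```text
t: 14.52
ee_pos: [432.2, 231.1, 379.4]
orientation: [-0.501, 1.514, 0.5]
ft_force: [-0.3, 0.5, -2.2]
width: 13.6
```

```bash
python3 - <<'E'
from h import *
y,R,o=toolyaw();print(y,o['ee_pos'],o['width'],o['ft_force'],o['moment'])
M={};I={}
for c,r in (('side',(240,150,400,350)),('top',(140,220,260,320))):
    im=snap(c,c+'5.png');a=im['color'];I[c]=im
    cv2.imwrite(f'pics/m5{c}.png',cv2.cvtColor(cv2.resize(a[r[1]:r[3],r[0]:r[2]],None,fx=3,fy=3,interpolation=cv2.INTER_CUBIC),cv2.COLOR_RGB2BGR))
    for l in('cap_rim','cap_bar'):print(c,l,[(np.round(d['position']),round(d['conf'],2)) for d in models.place_of(c,l)])
E
```

```text
126.62030741877842 [432.24446844 231.11105887 379.36139501] 13.632788279701192 [-0.31466111  0.45868107 -2.17627408] [ 0.11186696 -0.10662903  0.0248847 ]
side cap_rim []
side cap_bar [(array([428., 231., 210.]), 0.72)]
top cap_rim []
top cap_bar [(array([427., 231., 206.]), 0.83)]
```

View pics/m5side.png

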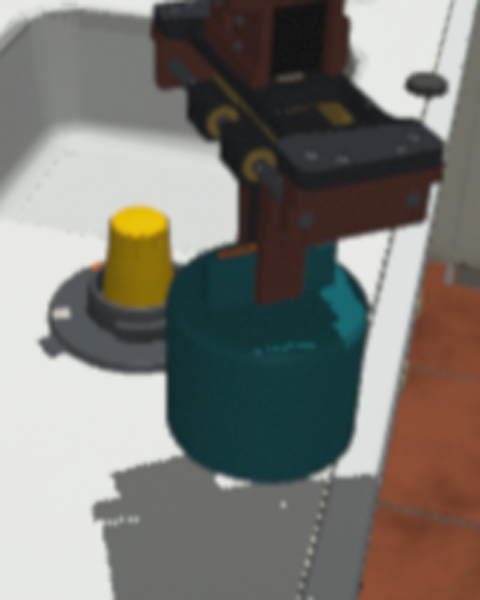

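Emit:
{"name": "apply_moves", "arguments": {"commands": [[[0.013, -0.02, 0, 0], [0.034, -0.052, 0, -0.02], [0.059, -0.09, 0, -0.05], [0.085, -0.128, 0, -0.08], [0.11, -0.165, 0, -0.11], [0.126, -0.19, 0, -0.14], [0.1325, -0.2, 0, -0.148], [0.1325, -0.2, 0, -0.148]]]}}

```text
t: 15.82
ee_pos: [565.1, 31.2, 379.9]
orientation: [-0.384, 1.537, 0.385]
ft_force: [-0.2, 0.6, -1.9]
width: 13.4
```

Emit:
{"name": "apply_moves", "arguments": {"commands": [[[0, 0, 0, 0], [0, 0, 0, 0]]]}}

```text
t: 16.08
ee_pos: [564.7, 32.2, 380.3]
orientation: [-0.386, 1.536, 0.386]
ft_force: [-0.2, -0.2, -2.0]
width: 13.9
```

```bash
python3 - <<'E'
from h import *
y,R,o=toolyaw();print(y,o['ee_pos'],o['width'],o['ft_force'],o['moment'])
for c,r in (('side',(210,130,370,300)),('top',(220,150,360,280))):
    im=snap(c,c+'6.png');a=im['color']
    cv2.imwrite(f'pics/m6{c}.png',cv2.cvtColor(cv2.resize(a[r[1]:r[3],r[0]:r[2]],None,fx=3,fy=3,interpolation=cv2.INTER_CUBIC),cv2.COLOR_RGB2BGR))
    for l in('cap_rim','cap_bar'):print(c,l,[(np.round(d['position']),round(d['conf'],2)) for d in models.place_of(c,l)])
    if c=='side':
        hsv=cv2.cvtColor(a,cv2.COLOR_RGB2HSV).astype(int);m=(hsv[...,0]>80)&(hsv[...,0]<105)&(hsv[...,1]>110)
        k=np.zeros_like(m);k[150:300,220:360]=1;mb,_=maskbox(m&k);print(mb)
        x,yy,z=o['ee_pos'];zr=z-270+0
        print(hullbox(im,x,yy,zr,zr+84,52,52)[0])
        print(hullbox(im,565.2,31.5,zr,zr+84,52,52)[0])
E
```

```text
118.22715308795179 [564.65211033  32.24055464 380.29565873] 13.92961191497773 [-0.22459365 -0.17439813 -1.95757003] [ 0.02686684 -0.12647521 -0.02127679]
side cap_rim []
side cap_bar [(array([560.,  33., 210.]), 0.87)]
[285.87899446 197.64763528 261.5        310.5        164.5
 225.5       ]
[285.11609653 196.94926534 259.23898315 310.96728516 167.34817505
 227.43157959]
[284.97275429 196.74278329 259.11636353 310.79595947 167.17340088
 227.19184875]
top cap_rim []
top cap_bar [(array([563.,  33., 208.]), 0.82)]
```

View pics/m6side.png

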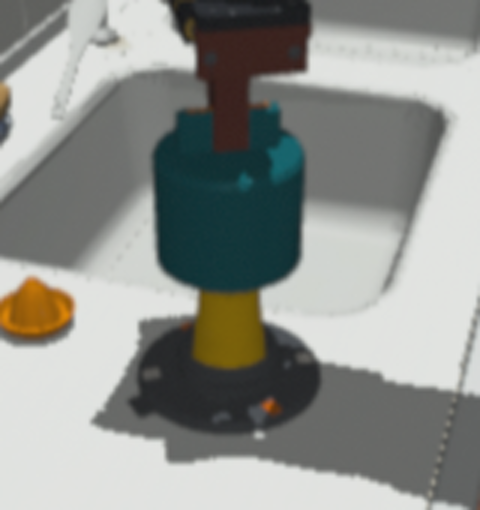

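Emit:
{"name": "apply_moves", "arguments": {"commands": [[[0.0015, 0, -0.01, 0], [0.0015, 0, -0.03, 0], [0.0015, 0, -0.05, 0], [0.0015, 0, -0.065, 0], [0.0015, 0, -0.07, 0], [0.0015, 0, -0.07, 0], [0.0015, 0, -0.07, 0]]]}}

```text
t: 17.25
ee_pos: [567.0, 31.3, 310.9]
orientation: [-0.385, 1.535, 0.385]
ft_force: [-0.5, 0.2, -2.0]
width: 13.6
```

```bash
python3 - <<'E'
from h import *
y,R,o=toolyaw();print(y,o['ee_pos'],o['width'],o['ft_force'],o['moment'])
for c,r in (('side',(210,170,370,300)),):
    im=snap(c,c+'7.png');a=im['color']
    cv2.imwrite(f'pics/m7{c}.png',cv2.cvtColor(cv2.resize(a[r[1]:r[3],r[0]:r[2]],None,fx=4,fy=4,interpolation=cv2.INTER_CUBIC),cv2.COLOR_RGB2BGR))
    print(proj(im,[[565.2,31.5,10],[565.2,31.5,35],[565.2,31.5,120]]))
E
```

```text
118.14148456828283 [566.95000463  31.32098246 310.89501224] 13.568280737068493 [-0.46580149  0.16232297 -1.99549895] [ 0.17081256 -0.09543088 -0.00683645]
[[284.98738082 251.40339426]
 [284.97747811 242.4232087 ]
 [284.94145851 209.75917418]]
```

View pics/m7side.png

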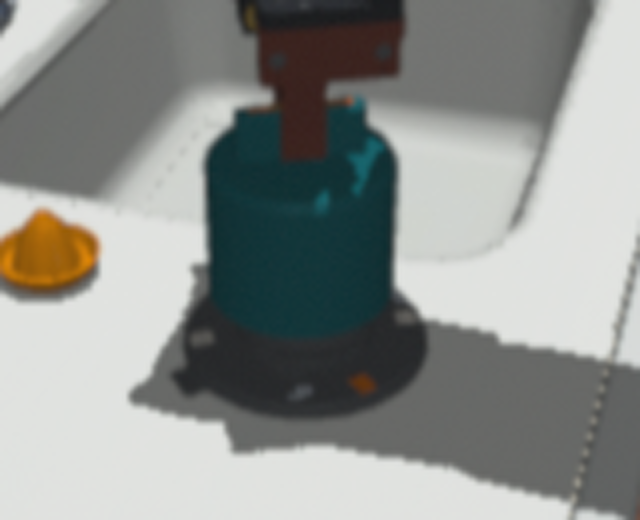

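Emit:
{"name": "apply_moves", "arguments": {"commands": [[[-0.0015, 0, -0.005, 0], [-0.0015, 0, -0.01, 0], [-0.0015, 0, -0.015, 0], [-0.0015, 0, -0.02, 0], [-0.0015, 0, -0.022, 0], [-0.0015, 0, -0.024, 0], [-0.0015, 0, -0.024, 0]]]}}

```text
t: 18.18
ee_pos: [565.1, 31.3, 286.2]
orientation: [-0.385, 1.536, 0.385]
ft_force: [0.8, -0.3, -1.8]
width: 14.0
```

Emit:
{"name": "apply_moves", "arguments": {"commands": [[[0, 0, -0.002, 0], [0, 0, -0.004, 0], [0, 0, -0.005, 0], [0, 0, -0.006, 0], [0, 0, -0.0065, 0], [0, 0, -0.0065, 0], [0, 0, -0.0065, 0]]]}}

```text
t: 19.05
ee_pos: [565.1, 31.3, 280.2]
orientation: [-0.385, 1.536, 0.385]
ft_force: [-3.0, 0.5, 5.2]
width: 13.9
```

Emit:
{"name": "apply_moves", "arguments": {"commands": [[[0, 0, 0, -0.08], [0, 0, 0, -0.18], [0, 0, 0, -0.28], [0, 0, 0, -0.38], [0, 0, 0, -0.48], [0, 0, 0, -0.58], [0, 0, 0, -0.68], [0, 0, 0, -0.78]]]}}

```text
t: 20.05
ee_pos: [565.5, 31.3, 280.2]
orientation: [0.229, 1.557, -0.229]
ft_force: [-0.7, -1.2, 3.6]
width: 13.8
```

Emit:
{"name": "apply_moves", "arguments": {"commands": [[[0, 0, 0, -0.1], [0, 0, 0, -0.2], [0, 0, 0, -0.3], [0, 0, 0, -0.34], [0, 0, 0, -0.37], [0, 0, 0, -0.39], [0, 0, 0, -0.39]]]}}

```text
t: 20.92
ee_pos: [565.3, 31.3, 280.2]
orientation: [0.531, 1.504, -0.531]
ft_force: [-1.3, -1.0, 5.7]
width: 13.9
```

```bash
python3 - <<'E'
from h import *
y,R,o=toolyaw();print(y,o['ee_pos'],o['width'],o['ft_force'],o['moment'],o['qpos'])
E
```

```text
51.12716240564175 [565.30857139  31.27683477 280.22930765] 13.869485327837506 [-1.26764352 -1.02538713  5.70451089] [-0.13569293  0.13680246  0.28327427] [ 3.43239910e-02  5.10747707e-01  1.83883501e+00 -4.56267624e-04
  7.91300104e-01 -8.57692643e-01]
```

Emit:
{"name": "apply_moves", "arguments": {"commands": [[[0, 0, 0, -0.02], [0, 0, 0, -0.04], [0, 0, 0, -0.05], [0, 0, 0, -0.05]]]}}

```text
t: 21.42
ee_pos: [564.9, 31.3, 280.2]
orientation: [0.568, 1.495, -0.57]
ft_force: [-5.2, -1.3, 9.3]
width: 14.0
```

```bash
python3 - <<'E'
from h import *
y,R,o=toolyaw();print(y,o['ee_pos'],o['width'],o['ft_force'],o['moment'])
E
```

```text
48.33540024854258 [564.88005054  31.28366696 280.21226936] 14.046847510406586 [-5.21422423 -1.32882803  9.30315453] [-0.11449842  0.54144408  0.70929547]
```

Emit:
{"name": "apply_moves", "arguments": {"commands": [[[0, 0, 0, 0.03], [0, 0, 0, 0.03]]]}}

```text
t: 21.68
ee_pos: [564.9, 31.2, 280.2]
orientation: [0.546, 1.501, -0.547]
ft_force: [-3.5, -0.6, 8.3]
width: 13.9
```

Emit:
{"name": "apply_moves", "arguments": {"commands": [[[0, 0, 0, 0], [0, 0, 0, 0], [0, 0, 0, 0], [0, 0, 0, 0], [0, 0, 0, 0], [0, 0, 0, 0]]], "gripper": 0.0878}}

```text
t: 22.42
ee_pos: [565.1, 31.3, 279.7]
orientation: [0.547, 1.501, -0.547]
ft_force: [-0.5, 0.1, 0.1]
width: 70.3
```

Emit:
{"name": "apply_moves", "arguments": {"commands": [[[0, 0, 0.02, 0], [0, 0, 0.06, 0], [0, 0, 0.1, 0], [0, 0, 0.14, 0], [-0.03, -0.05, 0.14, 0], [-0.06, -0.1, 0.14, 0], [-0.09, -0.15, 0.14, 0], [-0.12, -0.2, 0.14, 0]]]}}

```text
t: 23.42
ee_pos: [444.0, -169.9, 420.0]
orientation: [0.546, 1.5, -0.546]
ft_force: [0.1, -0.8, -0.0]
width: 87.7
```

```bash
python3 - <<'E'
from h import *
for c,r in (('side',(210,170,370,300)),('top',(230,160,350,280))):
    im=snap(c,c+'8.png');a=im['color']
    cv2.imwrite(f'pics/m8{c}.png',cv2.cvtColor(cv2.resize(a[r[1]:r[3],r[0]:r[2]],None,fx=4,fy=4,interpolation=cv2.INTER_CUBIC),cv2.COLOR_RGB2BGR))
    for l in('case_base','cap_bar','red_mug','squeezer'):print(c,l,[(np.round(d['position']),round(d['conf'],2)) for d in models.place_of(c,l)][:2])
    hsv=cv2.cvtColor(a,cv2.COLOR_RGB2HSV).astype(int);m=((hsv[...,0]<25)|(hsv[...,0]>170))&(hsv[...,1]>90)
    k=np.zeros_like(m); q=(275,185,325,215) if c=='side' else (270,195,315,240); k[q[1]:q[3],q[0]:q[2]]=1
    n,l,s,ce=cv2.connectedComponentsWithStats((m&k).astype(np.uint8))
    for i in range(1,n):
        if s[i,4]>8:
            ys,xs=np.nonzero(l==i);w,v=np.linalg.eigh(np.cov(xs,ys));d=v[:,1]*8
            b=ray(im,ce[i]+d,123)-ray(im,ce[i]-d,123);print(c,'stripe',s[i,4],ce[i],ray(im,ce[i],123),np.degrees(np.arctan(b[1]/b[0])))
E
```

```text
side case_base [(array([565.,  30.,   5.]), 0.86)]
side cap_bar [(array([562.,  34., 112.]), 0.74)]
side red_mug [(array([705., 230.,   4.]), 0.61)]
side squeezer [(array([735.,  10.,  -1.]), 0.7)]
side stripe 32 [286.125  209.0625] [562.17097861  32.77347875 123.        ] -38.960994340449076
top case_base []
top cap_bar [(array([564.,  32., 107.]), 0.75)]
top red_mug [(array([701., 232.,   0.]), 0.67)]
top squeezer [(array([736.,  15.,   1.]), 0.74)]
top stripe 52 [288.5        214.67307692] [565.20202732  32.26885376 123.        ] -39.37025269576849
```

View pics/m8side.png

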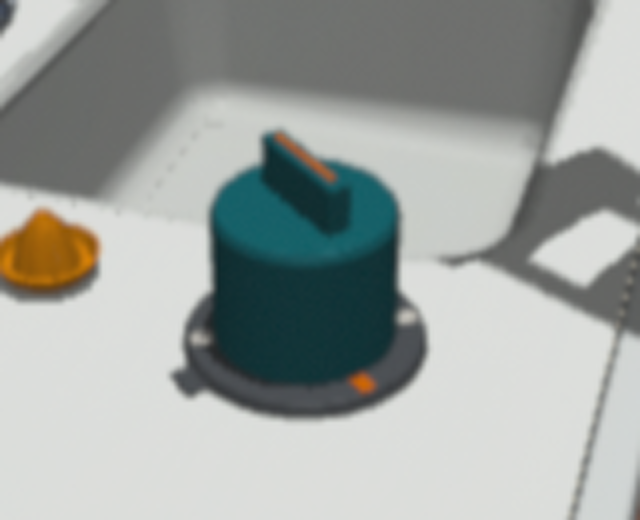

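View pics/m8top.png

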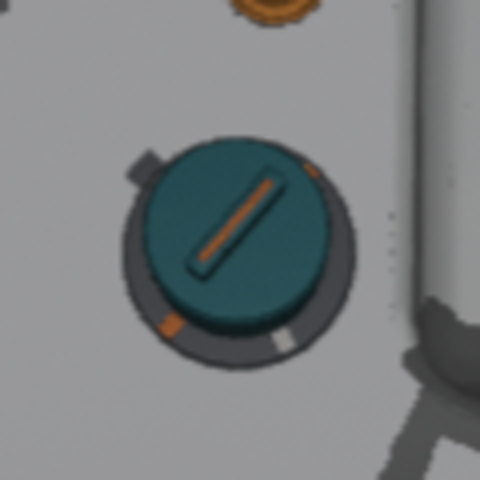

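The bar lies at about -39° against -39.8° for the orange marks. The cap is seated, level and centred, and the arm is clear of it.

```bash
python3 -c "
from workcell import workorder
print(workorder.close_job())"
```

```text
the job is handed in; nothing more can be done
None
```

I put the yellow cup bottom up inside the base's neck and let go. I then lowered the cap with its bar at the white marks until it rested on the base, twisted it clockwise against the stop, and released it. The job was handed in at about 23.5 s of the 64 s allowed, and it gave no verdict.

- **Cup:** after release, the pictures showed it upright and centred in the neck. It is now under the cap, so I could not look again at the end.
- **Cap seating:** the tool height at contact matched a rim resting on the base, and the final pictures show the cap level on it.
- **Cap centring:** the top camera puts the cap within about 1 mm of the base's centre and the side camera about 3 mm off. That difference is close to the calibration error.
- **Twist:** the bar's stripe measures -39.4° from the top camera and -39.0° from the side, against about -39.8° for the orange marks. The rise in twisting moment to 0.7 N m showed the stop had been met.
- **Mug and squeezer:** their reported positions match the starting ones within the networks' error.
- **Disagreement:** the side camera's network put the bar at 112 mm height and the top camera's at 107 mm, where 109 mm is expected. I took this as the networks' normal error of about 4 mm.

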